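# Find the heavy side of a meter's vane wheel on the balancing stand and hold it for marking

## Robot

A 6-joint arm with a two-finger parallel gripper is mounted at the origin on the work surface; the furniture and walls round the work are solid. World frame = base frame: x ahead of the robot, y to its left, z up, the work surface at z = 0. Lengths are in mm, angles in rad, forces in N, time in s.
With the tool pointing down it reaches from about 350 to 875 mm from the base axis. Payload 4.2 kg.
Tool frame: the origin (TCP) lies at the very end of the fingers, on their centre line; the grasp point (between the pads) lies 19 mm behind it; z points along the fingers, y is the line along which they close (so a half turn about z gives the same grasp; the last joint's range is limited). The gripper opens to 85 mm and grips with 20 to 120 N. Pads are 22 mm wide; open, the fingers measure 114 mm over their backs; the gripper's body (76 mm by 85 mm) begins 54 mm behind the grasp point. The pads swing forward as they close: fully open they stand 13 mm farther back than shut.
Start: joints at [-0.854, 0.385, 0.008, 0, -1.194, -0.259], TCP at [276.246, -560.613, 231.312] pointing down, gripper open.
Joint ranges: [-3.14, 3.14], [-1.21, 2.06], [-1.07, 1.41], [-3.16, 2.05], [-2.99, -0.16], [-3.1, 3.1]. Speed limits (rad/s): [2.79, 2.79, 3.14, 3.14, 3.14, 3.14].

## Interface

Orientations are given as a unit quaternion [x, y, z, w].
In Python, from bench import arm, optics gives the robot as it stands. The module is installed in compiled form; this text tells all that it offers.
- The arm moves only by the tool step_arm, never from a script. Its argument "motion" is a list of rows, each an object with "dr": the turn, a rotation vector about the tool's x, y, z in units of 8 degrees (1.0 is 8 degrees), a list of three; "slide": the shift along the tool's x, y, z in mm, a list of three; "jaw": the finger opening in mm, from 0 to 85.4. A call has exactly 8 rows; each row is the pose to reach, as a shift and turn from the pose commanded when the call began, along the tool's axes at that moment; what a row does not reach only later rows make up. A row lasts 1/8 s, in which the tool goes at most 62.5 mm and 10.7 degrees, less where a joint would pass 70% of its speed; a pose out of reach is approached as far as the arm can. A call with a gripper value outside its range is refused whole. The fingers move at their own pace and stop on an object; the grip force is fixed at half the most. Time passes only in rows, so rows that repeat a pose let the fingers close, or fill a call up. It gives the time, the measured TCP pose, the force, the opening and the grip force at its end, in the units of the state.
- arm.read_state(): the state, without advancing time (a new reading comes with each control period).
- optics.get_image(name): name is "scene" or "top" or "wrist"; returns the picture (400x640x3 uint8, blue, green, red); there is no depth.
- optics.camera_info(name): a dict with "camera_matrix" (3x3 intrinsics, pixels), "view" (4x4, takes a point from world to camera coordinates); the wrist camera has in their place "T_tool_cam" (4x4, takes a point from camera to tool coordinates, whose origin is the TCP and whose axes are the flange's). Camera axes: x right, y up, looking along -z (the intrinsics and any distortion apply to the point x, -y, -z); pixel columns grow to the right and rows downward; lengths in mm; the calibration is good to about 2 mm. The wrist camera is an equidistant fisheye: a pixel r from the principal point sees the ray r / f radians off the axis. A picture is of the moment at which its call begins: read the wrist's pose just before it. camera_info takes no time and is no camera call.
- arm.job_done(): hands the job in; it is judged then, once.
The state is a dict: "clock": time; "joints": joint angles; "joint_vel": joint speeds; "joint_efforts": joint torques, N m; "position": TCP position; "ee_rot": TCP orientation; "contact_force": force on the tool from outside, world axes, zero at the start; "wrist_torque": the same for the moment, N m; "gripper_width": finger opening in mm; "grasp_force": force on a finger pad.
Only numpy, scipy, OpenCV 4.12 (cv2) and the standard library are available. Lean on these libraries where they do the work, as an engineer would, in place of code of your own. Each camera call takes 0.05 s, during which the arm holds its last target. There are 200 camera calls.

## Task

Take the white vane wheel from its wooden rest, lay its spindle gently on the discs of the green balancing stand, let go and let it come to rest. Then, to make sure that it is not just sticking, spin it by hand on the stand with a brisk flick and leave it untouched until it has run down and stands still, which brings its heavy side to the bottom. Finally grip the wheel without turning it, lift it a few centimetres straight up off the discs and finish while still holding it there, spindle level and heavy side straight down, ready for the bottom to be marked; leave the bottle, marker, grey cup and screwdriver where they are.

Things in the scene. Friction and masses are not known exactly. Their poses are not given: they have to be found in the camera images.
- wheel_center (a point): Centre of the loose white vane wheel: on its axis, half-way along the steel spindle (8 by 98 mm). y runs along the spindle, the one black paddle stands 22.5 degrees from x towards -z. Disc 76 mm in diameter, 18 mm thick, flat faces; eight paddles (4 mm thick, 16 mm wide along the axis) reach to radius 48 mm. Starts in the rest, spindle level 75 mm up; grip across the flat faces from above.
- stand_seat (a point): Where the wheel's centre lies when its spindle rests on the discs of the fixed green stand, 90 mm above the bench; y along the seated spindle, x level across it, z up. Flicking a paddle at the top of the wheel along x at 0.2 to 0.4 m/s sets it going well. Freed, the wheel swings like a pendulum (period about 0.8 s) and stops in 1 to 4 s, within 6 degrees of heavy side down.
- rest: Fixed wooden parts rest, origin under its centre on the bench; base 120 mm (x) by 110 mm (y). Two cheeks 12 mm thick, 34 mm to each side along y, 90 mm long in x and 88 mm high, with open V notches lined with rubber; the wheel's spindle lies in them along y, 75 mm up, and a rib below it between two paddles keeps the wheel from turning; it lifts straight out.
- stand: The balancing stand, origin on the bench below the seat, same axes. Base 110 mm (x) by 150 mm (y). At 34 to 42 mm to each side along y, a pair of free-running overlapping discs (36 mm in diameter, axles 28 mm apart) centres a spindle lowered within 8 mm in x. End plates 54 to 61 mm out along y, 96 mm high, leave the spindle 5 mm of play each way.
- wheel: The vane wheel as a body (0.28 kg), same origin and axes. Hub boss 24 mm in diameter, 28 mm long; the grip is between it and the disc's edge (radius 38 mm), paddles passing between the fingers. A flaw hidden inside makes one side heavier: it differs each time, nothing on the outside shows it and the black paddle says nothing of it; only the wheel's free swing does.
- oil_bottle: White oil bottle with a red nozzle, 49 mm wide, 150 mm high, standing; origin under its centre. To be left alone.
- marker: Black marker with a red cap, 16x136x18 mm, lying; origin under its centre. To be left alone.
- register_cup: Grey lidded cup, 67 mm wide, 65 mm high, standing; origin under its centre. To be left alone.
- screwdriver: Screwdriver with a red handle, 24x192x24 mm, lying; origin under its centre. To be left alone.
Mind the look-alikes: they are no part of the job. What is meant by the wheel is not blue, and is the smaller of those in its own colour.

How it is judged (in metres and radians):
On the way, in this order (a step that is already met when the one before it is completed fails the run):
1. the spindle lies on the discs of the stand, the wheel is let go and stands still (x of wheel_center in the frame of stand_seat between -0.006 and 0.006 m and y of wheel_center in the frame of stand_seat between -0.012 and 0.012 m and z of wheel_center in the frame of stand_seat between -0.005 and 0.005 m and contact force between the fingers and wheel below 0.05 N and angular speed of wheel below 0.1 rad/s), for 0.4 s.
2. the wheel is spun on the discs, at 3 rad/s or more (distance between wheel_center and stand_seat below 0.014 m and angular speed of wheel above 3 rad/s), for 0.05 s.
3. left untouched on the discs, it has run down and stands still (distance between wheel_center and stand_seat below 0.014 m and contact force between the fingers and wheel below 0.05 N and angular speed of wheel below 0.1 rad/s), for 0.5 s.
At the end, for the whole second after the job is handed in: The fingers hold the wheel still in the air, its centre 15 to 150 mm above its seat on the stand and within 50 mm of it sideways, nothing of the stand touching it, the spindle level within 10 degrees and the heavy side within 15 degrees of straight down (angle between heavy_slug's own x axis and vertical above 2.88 rad and angle between wheel_center's own y axis and vertical between 1.4 and 1.74 rad and z of wheel_center in the frame of stand_seat between 0.015 and 0.15 m and horizontal distance between wheel_center and stand_seat below 0.05 m and contact force between the fingers and wheel above 2 N and contact force between wheel and stand below 0.05 N and linear speed of wheel below 0.02 m/s and angular speed of wheel below 0.15 rad/s); the arm keeps its last pose, push and grip.
It fails at once if the bottle, marker, cup or screwdriver is moved by more than 20 mm (distance of any of oil_bottle, marker, register_cup, screwdriver from where it was at the start of the episode above 0.02 m).
It fails at once if the wheel is let go, or jumps, more than 8 mm above its seat on the stand (contact force between the fingers and wheel below 0.05 N and horizontal distance between wheel_center and stand_seat below 0.05 m and z of wheel_center in the frame of stand_seat above 0.008 m).
It fails at once if the wheel falls onto the bench (height (world z) of wheel_center below 0.055 m).
It also fails if it takes over 72 s, if anything falls off the work surface, if the arm or the gripper's body presses on something with over 40 N, if the wrist force passes 120 N, or if a joint passes its speed limit or range.

## Working session

There is one attempt and no reset: what is moved stays moved. The work goes in short steps, Python scripts to look and compute and a tool call to move; the robot and the scene stay as the last step left them, time stands still between calls to the robot, and variables do not carry over. Pictures are saved under pics/ and viewed, at most 10 in all, crops included, and the job is handed in when it is done.

Besides the shell and the picture viewer there is one more tool, called after "Call:" by a JSON object that holds its "api" and its "payload". step_arm: Moves the arm, as the interface text tells. Its arguments: {"type":"object","properties":{"motion":{"type":"array","items":{"type":"object","properties":{"dr":{"type":"array","items":{"type":"number"}},"slide":{"type":"array","items":{"type":"number"}},"jaw":{"type":"number"}}}}},"required":["motion"]}

```bash
mkdir -p pics; cat > h.py <<'E'
import numpy as np, cv2
from bench import arm, optics
from scipy.spatial.transform import Rotation as R
def snap(n,f):
    im=optics.get_image(n); cv2.imwrite('pics/'+f,im); return im
def ray(n,u,v):
    i=optics.camera_info(n);K=np.array(i['camera_matrix']);V=np.array(i['view'])
    d=np.linalg.inv(K)@[u,v,1]; d=np.array([d[0],-d[1],-d[2]])
    return -V[:3,:3].T@V[:3,3], V[:3,:3].T@d
def onz(n,u,v,z):
    o,d=ray(n,u,v); return o+d*(z-o[2])/d[2]
def proj(n,p):
    i=optics.camera_info(n);K=np.array(i['camera_matrix']);V=np.array(i['view'])
    c=V[:3,:3]@p+V[:3,3]; q=K@[c[0],-c[1],-c[2]]; return q[:2]/q[2]
E
python3 - <<'E'
from h import *
snap('scene','s0.png');snap('top','t0.png')
for n in('scene','top','wrist'): print(optics.camera_info(n))
print(arm.read_state())
E
```

```text
{'camera_matrix': array([[505.60307986,   0.        , 312.9441565 ],
       [  0.        , 505.60307986, 206.44422186],
       [  0.        ,   0.        ,   1.        ]]), 'view': array([[-5.78251791e-01, -8.15703175e-01,  1.59121619e-02,
         3.15363473e+02],
       [ 4.26572933e-01, -2.85657108e-01,  8.58158231e-01,
        -2.22784611e+02],
       [-6.95456972e-01,  5.03019231e-01,  5.13138630e-01,
        -1.09653256e+03],
       [ 0.00000000e+00,  0.00000000e+00,  0.00000000e+00,
         1.00000000e+00]])}
{'camera_matrix': array([[386.12990337,   0.        , 317.2073801 ],
       [  0.        , 386.12990337, 195.72747415],
       [  0.        ,   0.        ,   1.        ]]), 'view': array([[-2.52626555e-02, -9.99547028e-01, -1.63565360e-02,
         9.21937925e+01],
       [ 9.92131783e-01, -2.70754922e-02,  1.22235194e-01,
        -4.55669457e+02],
       [-1.22622686e-01, -1.31398537e-02,  9.92366374e-01,
        -8.83655525e+02],
       [ 0.00000000e+00,  0.00000000e+00,  0.00000000e+00,
         1.00000000e+00]])}
{'camera_matrix': array([[309.70691629,   0.        , 
[... 494 characters left out ...]
nts': array([-8.54401068e-01,  3.85512254e-01,  6.76643868e-03, -4.08412211e-04,
       -1.19399062e+00, -2.58588148e-01]), 'joint_vel': array([ 0.0010794 , -0.00215273,  0.00222143,  0.0002596 , -0.00181489,
        0.0008211 ]), 'joint_efforts': array([-5.56799187e-04, -3.93319416e+01,  1.88929868e+01,  4.19797987e+00,
       -2.61272566e-03,  1.51038341e-05]), 'position': array([ 276.01693642, -560.17875096,  230.31677894]), 'ee_rot': array([-2.26836347e-01,  9.73932387e-01,  9.45960718e-04, -2.86687757e-04]), 'contact_force': array([0.12041752, 0.09492766, 0.25115473]), 'wrist_torque': array([-0.02088467, -0.0461683 , -0.01371133]), 'grasp_force': 0.0, 'gripper_width': 85.51009639281972}
```

View pics/s0.png

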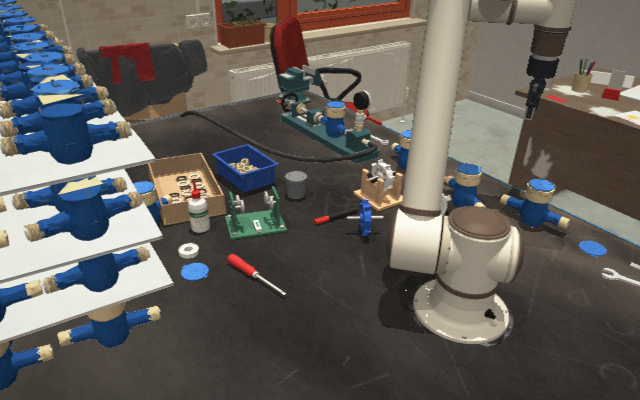

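View pics/t0.png

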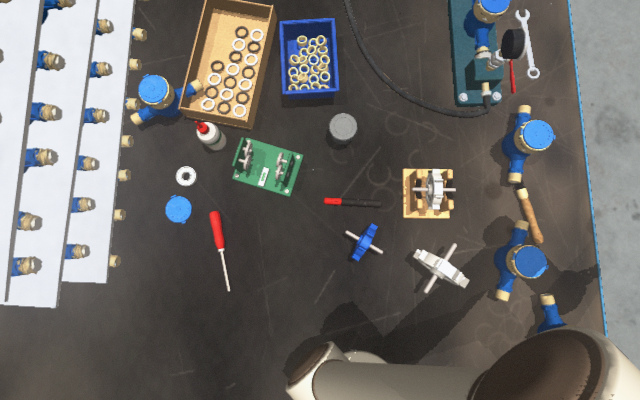

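Top view: the wheel sits on the rest at about (434,190), the green stand is at (266,166), the bottle at (208,135), the cup at (343,128), the marker at (350,202) and the screwdriver at (220,250). The big white wheel at (440,267) and the blue one at (366,242) are the look-alikes.

```bash
python3 - <<'E'
from h import *
t=cv2.imread('pics/t0.png')
a=cv2.resize(t[125:205,222:312],None,fx=4.4,fy=4.4,interpolation=cv2.INTER_CUBIC)
b=cv2.resize(t[155:235,390:480],None,fx=4.4,fy=4.4,interpolation=cv2.INTER_CUBIC)
cv2.imwrite('pics/c0.png',np.hstack([a,b]))
hsv=cv2.cvtColor(t,cv2.COLOR_BGR2HSV)
for n,lo,hi,(x0,y0,x1,y1),z in (('stand',(50,60,30),(85,255,255),(222,125,312,205),0),('rest',(8,60,80),(25,255,255),(390,155,480,235),0)):
    m=cv2.inRange(hsv,lo,hi)[y0:y1,x0:x1]
    m=cv2.morphologyEx(m,cv2.MORPH_CLOSE,np.ones((5,5)))
    c=max(cv2.findContours(m,0,2)[0],key=cv2.contourArea)
    c=cv2.convexHull(c).reshape(-1,2)+[x0,y0]
    w=np.array([onz('top',u,v,10)[:2] for u,v in c],np.float32)
    r=cv2.minAreaRect(w);print(n,r,cv2.minAreaRect(c.astype(np.float32)))
E
```

```text
stand ((537.26904296875, 205.65362548828125), (162.09068298339844, 110.7005615234375), 71.05876922607422) ((265.326171875, 165.9167938232422), (65.93460083007812, 45.05576705932617), 17.447189331054688)
rest ((459.220703125, -184.41702270507812), (121.6607437133789, 123.03871154785156), 87.0196762084961) ((427.5, 193.49998474121094), (50.99999237060547, 50.99999237060547), 0.0)
```

View pics/c0.png

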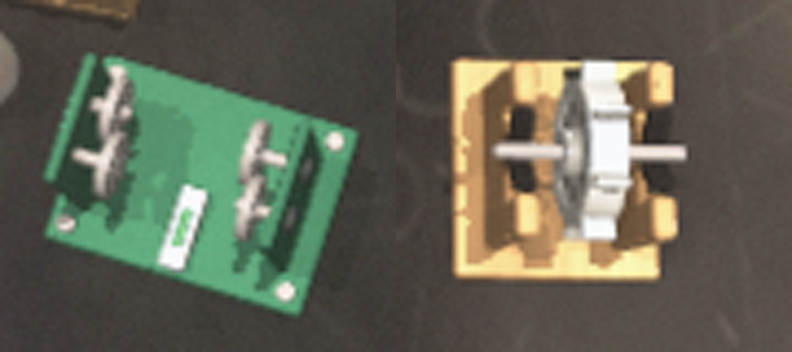

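Crop: in the rest, the spindle ends are at crop (495,150) and (685,153). On the stand, base corners are at crop (357,130), (300,313) and (45,237), and plate tops at (92,55)-(48,183).

```bash
python3 - <<'E'
from h import *
L=lambda x,y,z:onz('top',222+x/4.4,125+y/4.4,z)
Rr=lambda x,y,z:onz('top',390+(x-396)/4.4,155+y/4.4,z)
np.set_printoptions(precision=1,suppress=True)
a,b=Rr(494,150,75),Rr(686,153,75);print('spindle',a,b,np.linalg.norm(a-b),(a+b)/2,np.degrees(np.arctan2(*(a-b)[:2])))
for z in(5,10,15):
  tr,br,bl=L(357,130,z),L(300,313,z),L(45,237,z)
  print(z,(tr+bl)/2,np.linalg.norm(tr-br),np.linalg.norm(br-bl),np.degrees(np.arctan2(*(bl-br)[:2])),np.degrees(np.arctan2(*(tr-br)[1::-1])))
print('plate tops',L(92,55,96),L(48,183,96),L(314,122,96),L(270,262,96))
print('scene', proj('scene',np.array([a[0],(a+b)[1]/2,75])),proj('scene',np.array([537,200,90.])))
E
```

```text
spindle [ 461.4 -133.5   75. ] [ 457.2 -230.4   75. ] 97.03162496343963 [ 459.3 -181.9   75. ] 2.487410426661336
5 [535.9 199.9   5. ] 107.51740847988484 148.661923538609 18.204564828687467 -18.209640922346434
10 [534.9 199.2  10. ] 106.93880844133905 147.86190616555425 18.204564828687435 -18.20964092234644
15 [533.9 198.5  15. ] 106.36020840279332 147.06188879249956 18.204564828687467 -18.209640922346427
plate tops [585.3 242.1  96. ] [519.7 264.4  96. ] [547.2 129.8  96. ] [476.4 153.1  96. ]
scene [381.1 175.4] [253.  196.4]
```

```bash
cat >> h.py <<'E'
np.set_printoptions(precision=2,suppress=True)
def plan(p,yaw):
    "rows' final slide/dr to put TCP at p, tool down, tool y axis at heading yaw (deg from world +y, ccw)"
    s=arm.read_state(); R0=R.from_quat(s['ee_rot']); a=np.radians(yaw)
    y=np.array([-np.sin(a),np.cos(a),0]); z=np.array([0,0,-1.]); Rt=R.from_matrix(np.stack([np.cross(y,z),y,z],1))
    print('t',s['clock'],'pos',s['position'],'F',s['contact_force'],'w',s['gripper_width'],s['grasp_force'],'j',s['joints'])
    print('slide',R0.inv().apply(np.array(p)-s['position']),'dr',np.degrees((R0.inv()*Rt).as_rotvec())/8)
def wray(s,u,v):
    i=optics.camera_info('wrist');K=i['camera_matrix'];T=np.array(i['T_tool_cam'])
    x,y=u-K[0,2],v-K[1,2]; r=np.hypot(x,y); th=r/K[0,0]
    d=np.array([np.sin(th)*x/max(r,1e-9),-np.sin(th)*y/max(r,1e-9),-np.cos(th)])
    Rw=R.from_quat(s['ee_rot']); return s['position']+Rw.apply(T[:3,3]), Rw.apply(T[:3,:3]@d)
def wonz(s,u,v,z):
    o,d=wray(s,u,v); return o+d*(z-o[2])/d[2]
def wproj(s,p):
    i=optics.camera_info('wrist');K=i['camera_matrix'];T=np.array(i['T_tool_cam'])
    q=R.from_quat(s['ee_rot']).inv().apply(np.array(p)-s['position']); c=T[:3,:3].T@(q-T[:3,3])
    th=np.arctan2(np.hypot(c[0],c[1]),-c[2]); a=np.arctan2(-c[1],c[0]); return np.array([K[0,2]+K[0,0]*th*np.cos(a),K[1,2]+K[0,0]*th*np.sin(a)])
E
python3 -c "
from h import *
plan([459,-182,220],-2.5)"
```

```text
t 0.1 pos [ 276.02 -560.18  230.32] F [0.12 0.09 0.25] w 85.51009639281972 0.0 j [-0.85  0.39  0.01 -0.   -1.19 -0.26]
slide [-331.25  258.39   10.78] dr [ 0.01 -0.    3.59]
```

Call:
{"api": "step_arm", "payload": {"motion": [{"slide": [-41,32,1],"dr": [0,0,0.5],"jaw": 85},{"slide": [-83,65,3],"dr": [0,0,1],"jaw": 85},{"slide": [-124,97,4],"dr": [0,0,1.5],"jaw": 85},{"slide": [-166,130,5],"dr": [0,0,2],"jaw": 85},{"slide": [-207,162,7],"dr": [0,0,2.5],"jaw": 85},{"slide": [-249,194,8],"dr": [0,0,3],"jaw": 85},{"slide": [-290,226,10],"dr": [0,0,3.3],"jaw": 85},{"slide": [-331,258,11],"dr": [0,0,3.6],"jaw": 85}]}}

```text
clock: 1.1
position: [459.4, -181.2, 220.0]
ee_rot: [0.023, 1.0, 0.0, -0.0]
contact_force: [1.3, -0.3, 0.7]
gripper_width: 85.0
grasp_force: 0.0
```

```bash
python3 - <<'E'
from h import *
s=arm.read_state();im=snap('wrist','w1.png')
plan([459,-182,180],-2.5)
for p in ([461,-133.5,75],[457,-230.4,75],[459,-182,75],[537,199,90]): print(p,wproj(s,p))
E
```

```text
t 1.15 pos [ 461.73 -177.63  219.95] F [0.57 3.16 0.1 ] w 84.69198730446259 0.0 j [-0.04  0.17 -0.32 -0.   -1.08 -1.57]
slide [ 2.59 -4.53 39.94] dr [0.01 0.01 0.  ]
[461, -133.5, 75] [371.6  188.74]
[457, -230.4, 75] [271.52 189.09]
[459, -182, 75] [321.49 188.79]
[537, 199, 90] [601.29 238.68]
```

View pics/w1.png

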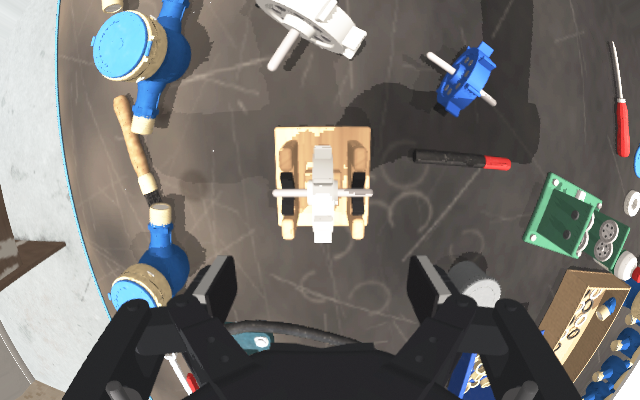

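Wrist view: spindle ends are at (273,193) and (372,194), about 5 px below my prediction. I'll go lower, settle and measure again.

Call:
{"api": "step_arm", "payload": {"motion": [{"slide": [1,-1,10],"dr": [0,0,0],"jaw": 60},{"slide": [1,-1,30],"dr": [0,0,0],"jaw": 45},{"slide": [1,-1,50],"dr": [0,0,0],"jaw": 45},{"slide": [1,-1,60],"dr": [0,0,0],"jaw": 45},{"slide": [1,-1,60],"dr": [0,0,0],"jaw": 45},{"slide": [1,-1,60],"dr": [0,0,0],"jaw": 45},{"slide": [1,-1,60],"dr": [0,0,0],"jaw": 45},{"slide": [1,-1,60],"dr": [0,0,0],"jaw": 45}]}}

```text
clock: 2.15
position: [458.3, -183.8, 160.8]
ee_rot: [0.022, 1.0, -0.0, 0.001]
contact_force: [-0.4, -0.5, 0.7]
gripper_width: 45.1
grasp_force: 0.0
```

```bash
python3 - <<'E'
from h import *
s=arm.read_state();im=snap('wrist','w2.png')
c=cv2.resize(im[100:340,160:480],None,fx=2.5,fy=2.5,interpolation=cv2.INTER_CUBIC);cv2.imwrite('pics/w2c.png',c)
plan([459,-182,180],-2.5)
for p in ([461,-133.5,75],[457,-230.4,75],[459,-182,75]):
  q=wproj(s,p); print(p,q,(q-[160,100])*2.5)
E
```

```text
t 2.2 pos [ 458.27 -183.83  160.69] F [ 0.31 -0.14  0.09] w 44.93316034974783 0.0 j [-0.05  0.23 -0.41 -0.   -0.93 -1.56]
slide [ -0.66   1.86 -19.31] dr [ 0.    0.01 -0.01]
[461, -133.5, 75] [386.38 208.57] [565.96 271.42]
[457, -230.4, 75] [263.4  208.83] [258.5  272.07]
[459, -182, 75] [324.94 208.77] [412.36 271.93]
```

View pics/w2c.png

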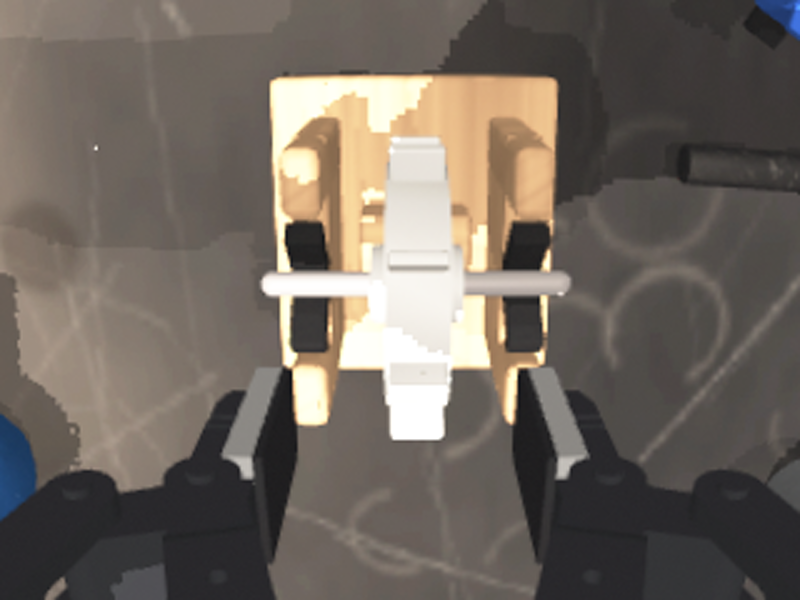

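```bash
python3 - <<'E'
from h import *
s=arm.read_state()
a,b=[wonz(s,160+u/2.5,100+284/2.5,75) for u in(264,570)];m=(a+b)/2
print(a,b,np.linalg.norm(a-b),m,'heading',np.degrees(np.arctan2(-(b-a)[0],(b-a)[1])))
plan([m[0],m[1],90],-2.5)
E
```

```text
[ 460.91 -228.99   75.  ] [ 465.15 -132.09   75.  ] 96.99204520210846 [ 463.03 -180.54   75.  ] heading -2.5069162298877132
t 2.2 pos [ 458.27 -183.83  160.69] F [ 0.31 -0.14  0.09] w 44.93316034974783 0.0 j [-0.05  0.23 -0.41 -0.   -0.93 -1.56]
slide [-4.55  3.49 70.7 ] dr [ 0.    0.01 -0.01]
```

Call:
{"api": "step_arm", "payload": {"motion": [{"slide": [-4.5,3.5,10],"dr": [0,0,0],"jaw": 45},{"slide": [-4.5,3.5,25],"dr": [0,0,0],"jaw": 40},{"slide": [-4.5,3.5,40],"dr": [0,0,0],"jaw": 40},{"slide": [-4.5,3.5,55],"dr": [0,0,0],"jaw": 40},{"slide": [-4.5,3.5,65],"dr": [0,0,0],"jaw": 40},{"slide": [-4.5,3.5,69.5],"dr": [0,0,0],"jaw": 40},{"slide": [-4.5,3.5,69.5],"dr": [0,0,0],"jaw": 30},{"slide": [-4.5,3.5,69.5],"dr": [0,0,0],"jaw": 25}]}}

```text
clock: 3.2
position: [463.1, -180.6, 91.3]
ee_rot: [0.022, 1.0, -0.0, 0.001]
contact_force: [-0.2, -0.4, 0.7]
gripper_width: 24.8
grasp_force: 0.0
```

Call:
{"api": "step_arm", "payload": {"motion": [{"slide": [0,0,0],"dr": [0,0,0],"jaw": 20},{"slide": [0,0,0],"dr": [0,0,0],"jaw": 10},{"slide": [0,0,0],"dr": [0,0,0],"jaw": 5},{"slide": [0,0,0],"dr": [0,0,0],"jaw": 5},{"slide": [0,0,0],"dr": [0,0,0],"jaw": 5},{"slide": [0,0,0],"dr": [0,0,0],"jaw": 5},{"slide": [0,0,0],"dr": [0,0,0],"jaw": 5},{"slide": [0,0,0],"dr": [0,0,0],"jaw": 5}]}}

```text
clock: 4.2
position: [463.1, -180.6, 91.4]
ee_rot: [0.022, 1.0, -0.0, 0.0]
contact_force: [-1.2, 0.8, 5.5]
gripper_width: 16.6
grasp_force: 60.5
```

Call:
{"api": "step_arm", "payload": {"motion": [{"slide": [0,0,-5],"dr": [0,0,0],"jaw": 5},{"slide": [0,0,-20],"dr": [0,0,0],"jaw": 5},{"slide": [0,0,-40],"dr": [0,0,0],"jaw": 5},{"slide": [0,0,-65],"dr": [0,0,0],"jaw": 5},{"slide": [0,0,-90],"dr": [0,0,0],"jaw": 5},{"slide": [0,0,-115],"dr": [0,0,0],"jaw": 5},{"slide": [0,0,-120],"dr": [0,0,0],"jaw": 5},{"slide": [0,0,-120],"dr": [0,0,0],"jaw": 5}]}}

```text
clock: 5.2
position: [462.0, -180.3, 209.8]
ee_rot: [0.023, 1.0, 0.0, -0.001]
contact_force: [0.3, 0.1, -2.9]
gripper_width: 16.5
grasp_force: 59.6
```

```bash
python3 - <<'E'
from h import *
plan([470,120,212],-19)
E
```

```text
t 5.2 pos [ 462.05 -180.31  209.85] F [ 0.34  0.12 -2.88] w 16.514788536038633 59.56779062747955 j [-0.04  0.18 -0.33 -0.   -1.06 -1.57]
slide [  5.68 300.36  -1.91] dr [ 0.   -0.01  2.05]
```

Call:
{"api": "step_arm", "payload": {"motion": [{"slide": [-2,20,0],"dr": [0,0,0.2],"jaw": 5},{"slide": [-6,60,0],"dr": [0,0,0.5],"jaw": 5},{"slide": [-12,110,0],"dr": [0,0,0.8],"jaw": 5},{"slide": [-19,160,0],"dr": [0,0,1.2],"jaw": 5},{"slide": [-26,210,0],"dr": [0,0,1.6],"jaw": 5},{"slide": [-31,250,0],"dr": [0,0,1.9],"jaw": 5},{"slide": [-33,268,0],"dr": [0,0,2],"jaw": 5},{"slide": [-33,272,0],"dr": [0,0,2],"jaw": 5}]}}

```text
clock: 6.2
position: [507.2, 90.5, 209.0]
ee_rot: [0.161, 0.987, -0.001, -0.002]
contact_force: [-0.1, 0.4, -2.8]
gripper_width: 16.8
grasp_force: 59.5
```

Call:
{"api": "step_arm", "payload": {"motion": [{"slide": [0,0,0],"jaw": 5,"dr": [0,0,0]},{"slide": [0,0,0],"jaw": 5,"dr": [0,0,0]},{"slide": [0,0,0],"jaw": 5,"dr": [0,0,0]},{"slide": [0,0,0],"jaw": 5,"dr": [0,0,0]},{"slide": [0,0,0],"jaw": 5,"dr": [0,0,0]},{"slide": [0,0,0],"jaw": 5,"dr": [0,0,0]},{"slide": [0,0,0],"jaw": 5,"dr": [0,0,0]},{"slide": [0,0,0],"jaw": 5,"dr": [0,0,0]}]}}

```text
clock: 7.2
position: [507.9, 89.7, 210.8]
ee_rot: [0.161, 0.987, -0.0, -0.0]
contact_force: [0.7, 0.3, -2.6]
gripper_width: 17.0
grasp_force: 59.5
```

```bash
python3 - <<'E'
from h import *
s=arm.read_state();im=snap('wrist','w3.png')
c=cv2.resize(im[80:320,270:590],None,fx=2.5,fy=2.5,interpolation=cv2.INTER_CUBIC);cv2.imwrite('pics/w3c.png',c)
plan([534,199,212],-18.5)
for p in ([534,199,90],[552.5,253,96],[511,141,96]):
  q=wproj(s,p); print(p,q,(q-[270,80])*2.5)
E
```

```text
t 7.25 pos [507.9   89.74 210.81] F [-0.27  0.29 -3.45] w 16.867403187397667 59.52017068862915 j [ 0.49  0.22 -0.29  0.   -1.07 -2.38]
slide [ 10.04 111.88  -1.2 ] dr [-0.    0.   -0.01]
[534, 199, 90] [443.22 185.72] [433.06 264.3 ]
[552.5, 253, 96] [497.45 188.69] [568.63 271.73]
[511, 141, 96] [379.56 182.79] [273.91 256.98]
```

View pics/w3c.png

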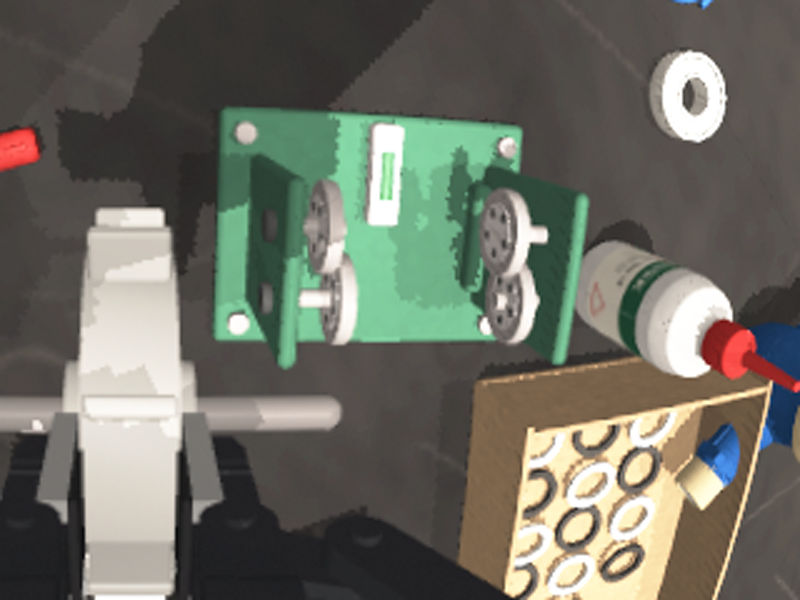

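Crop shows the held wheel at the left. Plate top edges are about (582,194)-(561,359) and (297,181)-(286,361). Disc centres are about (325,226), (340,300) and (505,232), (512,302).

```bash
python3 - <<'E'
from h import *
s=arm.read_state()
W=lambda u,v,z:wonz(s,270+u/2.5,80+v/2.5,z)
P=[W(582,194,96),W(561,359,96),W(297,181,96),W(286,361,96)]
r=(P[0]+P[1])/2;l=(P[2]+P[3])/2
print('plates',r,l,np.linalg.norm(r-l),(r+l)/2,'head',np.degrees(np.arctan2(-(r-l)[0],(r-l)[1])),[np.degrees(np.arctan2((a-b)[1],(a-b)[0])) for a,b in((P[1],P[0]),(P[3],P[2]))],np.linalg.norm(P[0]-P[1]))
D=[W(325,226,73),W(340,300,73),W(505,232,73),W(512,302,73)];print(D)
print('discs',sum(D)/4,np.linalg.norm((D[0]+D[1]-D[2]-D[3])/2))
B=[W(222,108,8),W(522,126,8),W(217,340,8)];print('base',(B[1]+B[2])/2,B,np.linalg.norm(B[0]-B[1]),np.linalg.norm(B[0]-B[2]),np.degrees(np.arctan2(-(B[1]-B[0])[0],(B[1]-B[0])[1])))
# held wheel right spindle end
print('spindle end',W(340,413,s['position'][2]-16.3))
E
```

```text
plates [555.86 254.5   96.  ] [518.76 145.56  96.  ] 115.08536468903922 [537.31 200.03  96.  ] head -18.804735609199117 [np.float64(-17.41900724811886), np.float64(-18.73924872960953)] 66.49990153729364
[array([512.09, 165.61,  73.  ]), array([542.24, 164.  ,  73.  ]), array([536.9 , 238.35,  73.  ]), array([567.04, 236.11,  73.  ])]
discs [539.57 201.02  73.  ] 76.55191614752687
base [539.06 201.01   8.  ] [array([463.32, 147.55,   8.  ]), array([511.29, 288.47,   8.  ]), array([566.82, 113.54,   8.  ])] 148.85661230135824 108.9492458470193 -18.799413868170724
spindle end [523.5  135.71 194.51]
```

```bash
python3 - <<'E'
from h import *
plan([538.5,200.5,180],-18.8)
E
```

```text
t 7.25 pos [507.9   89.74 210.81] F [-0.27  0.29 -3.45] w 16.867403187397667 59.52017068862915 j [ 0.49  0.22 -0.29  0.   -1.07 -2.38]
slide [  6.26 114.74  30.8 ] dr [-0.    0.    0.03]
```

Call:
{"api": "step_arm", "payload": {"motion": [{"slide": [1,15,0],"dr": [0,0,0],"jaw": 5},{"slide": [2,40,0],"dr": [0,0,0],"jaw": 5},{"slide": [4,70,0],"dr": [0,0,0],"jaw": 5},{"slide": [5,95,5],"dr": [0,0,0.03],"jaw": 5},{"slide": [6,110,15],"dr": [0,0,0.03],"jaw": 5},{"slide": [6.3,114.7,25],"dr": [0,0,0.03],"jaw": 5},{"slide": [6.3,114.7,31],"dr": [0,0,0.03],"jaw": 5},{"slide": [6.3,114.7,31],"dr": [0,0,0.03],"jaw": 5}]}}

```text
clock: 8.25
position: [537.9, 199.5, 179.1]
ee_rot: [0.164, 0.986, -0.001, -0.001]
contact_force: [-0.9, -0.1, -3.0]
gripper_width: 17.0
grasp_force: 59.6
```

Call:
{"api": "step_arm", "payload": {"motion": [{"slide": [0,0,10],"dr": [0,0,0],"jaw": 5},{"slide": [0,0,20],"dr": [0,0,0],"jaw": 5},{"slide": [0,0,35],"dr": [0,0,0],"jaw": 5},{"slide": [0,0,47],"dr": [0,0,0],"jaw": 5},{"slide": [0,0,55],"dr": [0,0,0],"jaw": 5},{"slide": [0,0,58],"dr": [0,0,0],"jaw": 5},{"slide": [0,0,58],"dr": [0,0,0],"jaw": 5},{"slide": [0,0,58],"dr": [0,0,0],"jaw": 5}]}}

```text
clock: 9.25
position: [538.8, 200.6, 122.3]
ee_rot: [0.163, 0.987, 0.0, 0.0]
contact_force: [0.6, 0.8, -3.1]
gripper_width: 16.5
grasp_force: 59.5
```

```bash
python3 - <<'E'
from h import *
im=snap('wrist','w4.png'); sc=snap('scene','s4.png')
a=cv2.resize(im[60:360,160:480],(640,600)); cv2.imwrite('pics/w4c.png',a[:, :])
plan([538.5,200.5,107],-18.8)
E
```

```text
t 9.35 pos [538.7 200.6 122.3] F [-0.01 -0.72 -2.45] w 16.616524994948286 59.54981982707977 j [ 0.64  0.4  -0.27  0.   -0.9  -2.54]
slide [ 0.17 -0.17 15.3 ] dr [ 0.01  0.   -0.  ]
```

View pics/w4c.png

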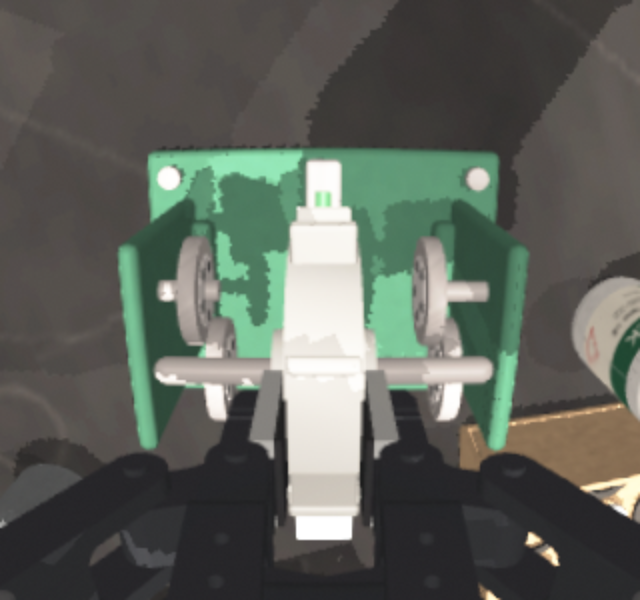

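The wheel hangs centred between the plates, with the spindle over the disc pairs. Lowering slowly.

Call:
{"api": "step_arm", "payload": {"motion": [{"slide": [0,0,4],"dr": [0,0,0],"jaw": 5},{"slide": [0,0,8],"dr": [0,0,0],"jaw": 5},{"slide": [0,0,11],"dr": [0,0,0],"jaw": 5},{"slide": [0,0,13],"dr": [0,0,0],"jaw": 5},{"slide": [0,0,14],"dr": [0,0,0],"jaw": 5},{"slide": [0,0,14.5],"dr": [0,0,0],"jaw": 5},{"slide": [0,0,15],"dr": [0,0,0],"jaw": 5},{"slide": [0,0,15],"dr": [0,0,0],"jaw": 5}]}}

```text
clock: 10.35
position: [538.7, 200.4, 107.0]
ee_rot: [0.163, 0.987, 0.0, 0.0]
contact_force: [-0.8, -0.8, -2.5]
gripper_width: 16.7
grasp_force: 59.6
```

```bash
python3 -c "
from h import *
plan([538.5,200.5,106.5],-18.8)"
```

```text
t 10.35 pos [538.67 200.44 106.99] F [-0.83 -0.76 -2.55] w 16.667879812092277 59.59796190261841 j [ 0.64  0.42 -0.28  0.   -0.87 -2.54]
slide [0.18 0.   0.49] dr [ 0.  0. -0.]
```

Not touching yet; going down a little further.

Call:
{"api": "step_arm", "payload": {"motion": [{"slide": [0,0,0.3],"dr": [0,0,0],"jaw": 5},{"slide": [0,0,0.6],"dr": [0,0,0],"jaw": 5},{"slide": [0,0,0.9],"dr": [0,0,0],"jaw": 5},{"slide": [0,0,1.2],"dr": [0,0,0],"jaw": 5},{"slide": [0,0,1.4],"dr": [0,0,0],"jaw": 5},{"slide": [0,0,1.5],"dr": [0,0,0],"jaw": 5},{"slide": [0,0,1.5],"dr": [0,0,0],"jaw": 5},{"slide": [0,0,1.5],"dr": [0,0,0],"jaw": 5}]}}

```text
clock: 11.35
position: [539.0, 200.4, 106.3]
ee_rot: [0.163, 0.987, 0.0, 0.001]
contact_force: [1.5, -1.9, 4.9]
gripper_width: 16.6
grasp_force: 60.7
```

Call:
{"api": "step_arm", "payload": {"motion": [{"slide": [0,0,0],"dr": [0,0,0],"jaw": 18},{"slide": [0,0,0],"dr": [0,0,0],"jaw": 22},{"slide": [0,0,0],"dr": [0,0,0],"jaw": 30},{"slide": [0,0,0],"dr": [0,0,0],"jaw": 40},{"slide": [0,0,0],"dr": [0,0,0],"jaw": 45},{"slide": [0,0,-10],"dr": [0,0,0],"jaw": 45},{"slide": [0,0,-30],"dr": [0,0,0],"jaw": 45},{"slide": [0,0,-60],"dr": [0,0,0],"jaw": 45}]}}

```text
clock: 12.35
position: [538.1, 200.2, 165.9]
ee_rot: [0.163, 0.987, -0.001, -0.001]
contact_force: [0.7, -0.5, 0.3]
gripper_width: 44.9
grasp_force: 0.0
```

```bash
python3 - <<'E'
from h import *
plan([538.5,200.5,180],-18.8)
s=arm.read_state();a=snap('wrist','w5a.png');a=a[60:360,160:480]
import json
np.save('wa.npy',a)
E
```

```text
t 12.35 pos [538.12 200.19 165.89] F [ 0.65 -0.54  0.32] w 44.854059062381744 0.0 j [ 0.64  0.35 -0.21 -0.   -1.   -2.54]
slide [ -0.25   0.4  -14.11] dr [-0.01 -0.01 -0.  ]
```

Call:
{"api": "step_arm", "payload": {"motion": [{"slide": [0,0,-20],"dr": [0,0,0],"jaw": 20},{"slide": [20,0,-20],"dr": [0,0,0],"jaw": 0},{"slide": [50,0,-20],"dr": [0,0,0],"jaw": 0},{"slide": [80,0,-20],"dr": [0,0,0],"jaw": 0},{"slide": [95,0,-10],"dr": [0,0,0],"jaw": 0},{"slide": [95,0,0],"dr": [0,0,0],"jaw": 0},{"slide": [95,0,0],"dr": [0,0,0],"jaw": 0},{"slide": [95,0,0],"dr": [0,0,0],"jaw": 0}]}}

```text
clock: 13.4
position: [449.0, 231.0, 165.2]
ee_rot: [0.164, 0.987, -0.0, 0.0]
contact_force: [-0.4, 0.4, 0.4]
gripper_width: 0.0
grasp_force: 0.0
```

Call:
{"api": "step_arm", "payload": {"motion": [{"slide": [0,0,0],"dr": [0,0,0],"jaw": 0},{"slide": [0,0,0],"dr": [0,0,0],"jaw": 0},{"slide": [0,0,0],"dr": [0,0,0],"jaw": 0},{"slide": [0,0,0],"dr": [0,0,0],"jaw": 0},{"slide": [0,0,0],"dr": [0,0,0],"jaw": 0},{"slide": [0,0,0],"dr": [0,0,0],"jaw": 0},{"slide": [0,0,0],"dr": [0,0,0],"jaw": 0},{"slide": [0,0,0],"dr": [0,0,0],"jaw": 0}]}}

```text
clock: 14.4
position: [448.5, 231.1, 165.3]
ee_rot: [0.163, 0.987, 0.0, -0.0]
contact_force: [0.2, 0.8, 0.2]
gripper_width: -0.3
grasp_force: 0.0
```

Call:
{"api": "step_arm", "payload": {"motion": [{"slide": [0,0,0],"dr": [0,0,0],"jaw": 0},{"slide": [0,0,0],"dr": [0,0,0],"jaw": 0},{"slide": [0,0,0],"dr": [0,0,0],"jaw": 0},{"slide": [0,0,0],"dr": [0,0,0],"jaw": 0},{"slide": [0,0,0],"dr": [0,0,0],"jaw": 0},{"slide": [0,0,0],"dr": [0,0,0],"jaw": 0},{"slide": [0,0,0],"dr": [0,0,0],"jaw": 0},{"slide": [0,0,0],"dr": [0,0,0],"jaw": 0}]}}

```text
clock: 15.4
position: [448.5, 231.1, 165.3]
ee_rot: [0.163, 0.987, 0.0, 0.0]
contact_force: [-0.4, -0.1, 0.3]
gripper_width: -0.0
grasp_force: 0.0
```

```bash
cat > still.py <<'E'
from h import *
import sys
s=arm.read_state();A=[optics.get_image('wrist') for _ in range(4)]
B=[optics.get_image('top') for _ in range(4)]
c=wproj(s,[538.5,200.5,100]).astype(int);print(c)
for X,(u,v),h in((A,c,60),(B,proj('top',np.array([538.5,200.5,90])).astype(int),25)):
    print([cv2.absdiff(X[0],x)[max(0,v-h):v+h,max(0,u-h):u+h].mean().round(2) for x in X[1:]])
cv2.imwrite('pics/%s_w.png'%sys.argv[1],A[-1])
u,v=proj('top',np.array([538.5,200.5,90])).astype(int)
cv2.imwrite('pics/%s_t.png'%sys.argv[1],np.hstack([cv2.resize(B[-1][v-40:v+40,u-40:u+40],(400,400),interpolation=2),cv2.resize(A[-1][max(0,c[1]-80):c[1]+80,c[0]-80:c[0]+80],(400,400))]))
plan([538.5,200.5,132],-18.8)
E
python3 still.py a
```

```text
[322 321]
[np.float64(0.77), np.float64(0.76), np.float64(0.77)]
[np.float64(1.48), np.float64(1.5), np.float64(1.49)]
t 15.8 pos [448.54 231.06 165.31] F [ 0.47  0.57 -0.43] w -0.15360788294317182 0.0 j [ 0.8   0.24 -0.38 -0.   -0.95 -2.7 ]
slide [-95.01   0.08  33.31] dr [-0. -0. -0.]
```

View pics/a_t.png

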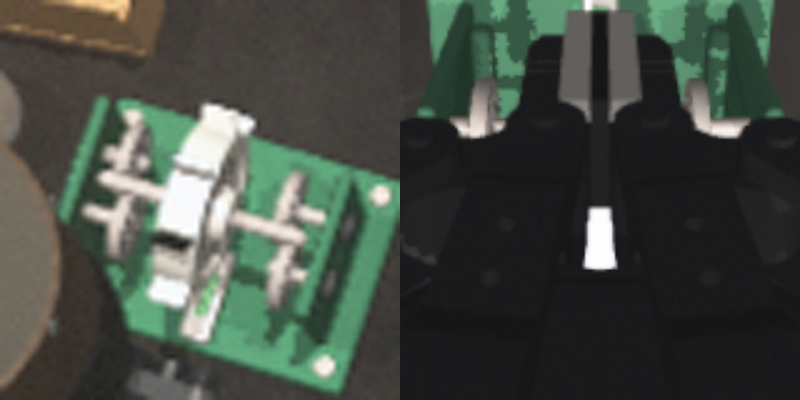

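Wheel is seated and still; the black paddle is near the top on the robot side. Now lower the closed fingers to paddle height beside it.

Call:
{"api": "step_arm", "payload": {"motion": [{"slide": [0,0,8],"dr": [0,0,0],"jaw": 0},{"slide": [0,0,16],"dr": [0,0,0],"jaw": 0},{"slide": [0,0,24],"dr": [0,0,0],"jaw": 0},{"slide": [0,0,30],"dr": [0,0,0],"jaw": 0},{"slide": [0,0,33],"dr": [0,0,0],"jaw": 0},{"slide": [0,0,33],"dr": [0,0,0],"jaw": 0},{"slide": [0,0,33],"dr": [0,0,0],"jaw": 0},{"slide": [0,0,33],"dr": [0,0,0],"jaw": 0}]}}

```text
clock: 16.8
position: [448.7, 231.2, 132.6]
ee_rot: [0.163, 0.987, 0.0, 0.0]
contact_force: [0.2, -0.8, 0.4]
gripper_width: -0.0
grasp_force: 0.0
```

Call:
{"api": "step_arm", "payload": {"motion": [{"slide": [-20,0,0],"dr": [0,0,0],"jaw": 0},{"slide": [-52,0,0],"dr": [0,0,0],"jaw": 0},{"slide": [-87,0,0],"dr": [0,0,0],"jaw": 0},{"slide": [-122,0,0],"dr": [0,0,0],"jaw": 0},{"slide": [-157,0,-30],"dr": [0,0,0],"jaw": 0},{"slide": [-177,0,-65],"dr": [0,0,0],"jaw": 0},{"slide": [-180,0,-95],"dr": [0,0,0],"jaw": 0},{"slide": [-180,0,-110],"dr": [0,0,0],"jaw": 0}]}}

```text
clock: 17.8
position: [620.5, 172.4, 243.9]
ee_rot: [0.164, 0.986, 0.001, 0.001]
contact_force: [-0.3, -0.3, -0.4]
gripper_width: -0.1
grasp_force: 0.0
```

```bash
python3 still.py b
```

```text
[322  97]
[np.float64(7.43), np.float64(9.98), np.float64(15.7)]
[np.float64(2.33), np.float64(2.94), np.float64(3.44)]
t 18.2 pos [618.31 172.97 240.99] F [ 0.62 -0.74 -0.13] w -0.25423817980543356 0.0 j [ 0.52  0.41  0.07 -0.   -1.23 -2.42]
slide [ 84.23   0.54 109.13] dr [-0.01 -0.01  0.  ]
```

It is swinging. Waiting for it to run down, while bringing the tool above it with the fingers open.

Call:
{"api": "step_arm", "payload": {"motion": [{"slide": [10,0,0],"dr": [0,0,0],"jaw": 45},{"slide": [25,0,0],"dr": [0,0,0],"jaw": 45},{"slide": [45,0,10],"dr": [0,0,0],"jaw": 45},{"slide": [65,0,20],"dr": [0,0,0],"jaw": 45},{"slide": [80,0.5,35],"dr": [0,0,0],"jaw": 45},{"slide": [84,0.5,41],"dr": [0,0,0],"jaw": 45},{"slide": [84,0.5,41],"dr": [0,0,0],"jaw": 45},{"slide": [84,0.5,41],"dr": [0,0,0],"jaw": 45}]}}

```text
clock: 19.2
position: [540.2, 200.7, 202.0]
ee_rot: [0.163, 0.987, 0.0, 0.001]
contact_force: [-0.4, -0.7, 0.5]
gripper_width: 45.3
grasp_force: 0.0
```

Call:
{"api": "step_arm", "payload": {"motion": [{"slide": [0,0,0],"dr": [0,0,0],"jaw": 45},{"slide": [0,0,0],"dr": [0,0,0],"jaw": 45},{"slide": [0,0,0],"dr": [0,0,0],"jaw": 45},{"slide": [0,0,0],"dr": [0,0,0],"jaw": 45},{"slide": [0,0,0],"dr": [0,0,0],"jaw": 45},{"slide": [0,0,0],"dr": [0,0,0],"jaw": 45},{"slide": [0,0,0],"dr": [0,0,0],"jaw": 45},{"slide": [0,0,0],"dr": [0,0,0],"jaw": 45}]}}

```text
clock: 20.2
position: [539.6, 200.6, 201.3]
ee_rot: [0.163, 0.987, -0.0, -0.0]
contact_force: [0.3, -0.4, -0.3]
gripper_width: 45.1
grasp_force: 0.0
```

Call:
{"api": "step_arm", "payload": {"motion": [{"slide": [0,0,0],"dr": [0,0,0],"jaw": 45},{"slide": [0,0,0],"dr": [0,0,0],"jaw": 45},{"slide": [0,0,0],"dr": [0,0,0],"jaw": 45},{"slide": [0,0,0],"dr": [0,0,0],"jaw": 45},{"slide": [0,0,0],"dr": [0,0,0],"jaw": 45},{"slide": [0,0,0],"dr": [0,0,0],"jaw": 45},{"slide": [0,0,0],"dr": [0,0,0],"jaw": 45},{"slide": [0,0,0],"dr": [0,0,0],"jaw": 45}]}}

```text
clock: 21.2
position: [539.6, 200.6, 201.3]
ee_rot: [0.163, 0.987, -0.0, -0.0]
contact_force: [-0.4, 0.7, 0.4]
gripper_width: 44.7
grasp_force: 0.0
```

Call:
{"api": "step_arm", "payload": {"motion": [{"slide": [0,0,0],"dr": [0,0,0],"jaw": 45},{"slide": [0,0,0],"dr": [0,0,0],"jaw": 45},{"slide": [0,0,0],"dr": [0,0,0],"jaw": 45},{"slide": [0,0,0],"dr": [0,0,0],"jaw": 45},{"slide": [0,0,0],"dr": [0,0,0],"jaw": 45},{"slide": [0,0,0],"dr": [0,0,0],"jaw": 45},{"slide": [0,0,0],"dr": [0,0,0],"jaw": 45},{"slide": [0,0,0],"dr": [0,0,0],"jaw": 45}]}}

```text
clock: 22.2
position: [539.6, 200.6, 201.3]
ee_rot: [0.163, 0.987, 0.0, 0.0]
contact_force: [-0.6, 0.1, 0.4]
gripper_width: 45.0
grasp_force: 0.0
```

```bash
python3 still.py c; python3 - <<'E'
import cv2
a=cv2.imread('pics/c_w.png');cv2.imwrite('pics/c_wc.png',cv2.resize(a[100:340,160:480],(800,600)))
E
```

```text
[321 200]
[np.float64(0.45), np.float64(0.45), np.float64(0.45)]
[np.float64(1.79), np.float64(1.77), np.float64(1.81)]
t 22.6 pos [539.57 200.57 201.3 ] F [-0.53 -0.04 -0.05] w 45.357058984578075 0.0 j [ 0.64  0.32 -0.16  0.   -1.08 -2.54]
slide [ 0.99 -0.4  69.3 ] dr [-0. -0. -0.]
```

View pics/c_wc.png

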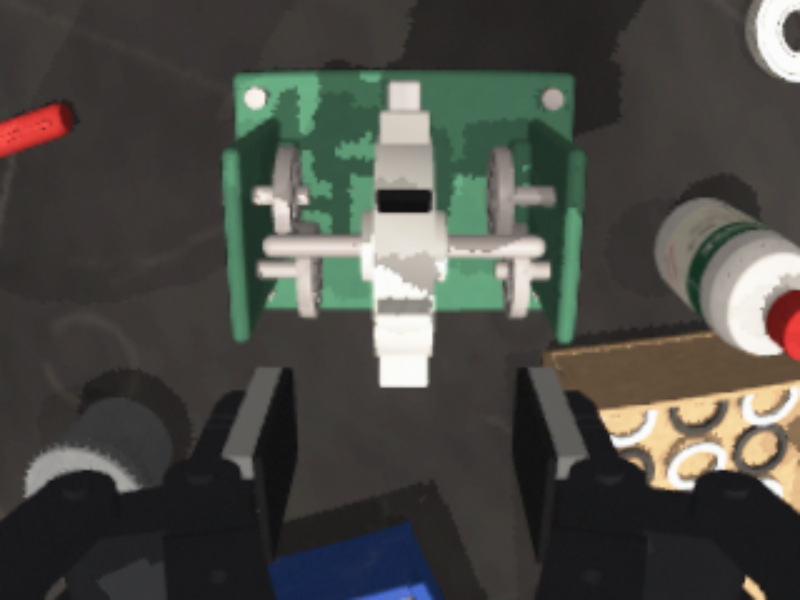

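Wheel still, seated and centred (spindle ends (265,245), (543,245)); black paddle at (404,200). Descending to grip.

Call:
{"api": "step_arm", "payload": {"motion": [{"slide": [1,-0.6,15],"dr": [0,0,0],"jaw": 40},{"slide": [1,-0.6,33],"dr": [0,0,0],"jaw": 40},{"slide": [1,-0.6,51],"dr": [0,0,0],"jaw": 40},{"slide": [1,-0.6,68],"dr": [0,0,0],"jaw": 40},{"slide": [1,-0.6,82],"dr": [0,0,0],"jaw": 40},{"slide": [1,-0.6,91],"dr": [0,0,0],"jaw": 40},{"slide": [1,-0.6,94],"dr": [0,0,0],"jaw": 40},{"slide": [1,-0.6,94],"dr": [0,0,0],"jaw": 35}]}}

```text
clock: 23.6
position: [538.6, 200.4, 107.4]
ee_rot: [0.163, 0.987, 0.0, 0.0]
contact_force: [-0.3, 0.2, 0.2]
gripper_width: 35.0
grasp_force: 0.0
```

Call:
{"api": "step_arm", "payload": {"motion": [{"slide": [0,0,0],"dr": [0,0,0],"jaw": 28},{"slide": [0,0,0],"dr": [0,0,0],"jaw": 24},{"slide": [0,0,0],"dr": [0,0,0],"jaw": 22},{"slide": [0,0,0],"dr": [0,0,0],"jaw": 20},{"slide": [0,0,0],"dr": [0,0,0],"jaw": 18},{"slide": [0,0,0],"dr": [0,0,0],"jaw": 16},{"slide": [0,0,0],"dr": [0,0,0],"jaw": 10},{"slide": [0,0,0],"dr": [0,0,0],"jaw": 5}]}}

```text
clock: 24.6
position: [538.6, 200.5, 107.6]
ee_rot: [0.163, 0.987, 0.0, 0.0]
contact_force: [0.4, 1.8, 2.1]
gripper_width: 16.6
grasp_force: 59.2
```

Call:
{"api": "step_arm", "payload": {"motion": [{"slide": [0,0,0],"dr": [0,0,0],"jaw": 5},{"slide": [0,0,0],"dr": [0,0,0],"jaw": 5},{"slide": [0,0,-2],"dr": [0,0,0],"jaw": 5},{"slide": [0,0,-5],"dr": [0,0,0],"jaw": 5},{"slide": [0,0,-10],"dr": [0,0,0],"jaw": 5},{"slide": [0,0,-17],"dr": [0,0,0],"jaw": 5},{"slide": [0,0,-25],"dr": [0,0,0],"jaw": 5},{"slide": [0,0,-33],"dr": [0,0,0],"jaw": 5}]}}

```text
clock: 25.6
position: [538.5, 200.4, 141.1]
ee_rot: [0.163, 0.987, 0.0, 0.0]
contact_force: [-0.7, 1.1, -1.9]
gripper_width: 16.7
grasp_force: 58.6
```

Call:
{"api": "step_arm", "payload": {"motion": [{"slide": [0,0,-6],"dr": [0,0,0],"jaw": 5},{"slide": [0,0,-10],"dr": [0,0,0],"jaw": 5},{"slide": [0,0,-12],"dr": [0,0,0],"jaw": 5},{"slide": [0,0,-12],"dr": [0,0,0],"jaw": 5},{"slide": [0,0,-12],"dr": [0,0,0],"jaw": 5},{"slide": [0,0,-12],"dr": [0,0,0],"jaw": 5},{"slide": [0,0,-12],"dr": [0,0,0],"jaw": 5},{"slide": [0,0,-12],"dr": [0,0,0],"jaw": 5}]}}

```text
clock: 26.6
position: [538.4, 200.3, 152.2]
ee_rot: [0.163, 0.987, -0.0, -0.0]
contact_force: [0.4, -0.0, -3.1]
gripper_width: 16.8
grasp_force: 58.6
```

```bash
python3 - <<'E'
from h import *
im=snap('wrist','d_w.png');cv2.imwrite('pics/d_wc.png',cv2.resize(im[100:340,160:480],(800,600)))
plan([538.5,200.5,150],-18.8)
E
```

```text
t 26.65 pos [538.45 200.37 152.29] F [-0.35 -0.23 -2.67] w 16.88461462535549 58.64147365093231 j [ 0.64  0.37 -0.23 -0.   -0.97 -2.54]
slide [-0.01  0.14  2.29] dr [ 0. -0. -0.]
```

View pics/d_wc.png

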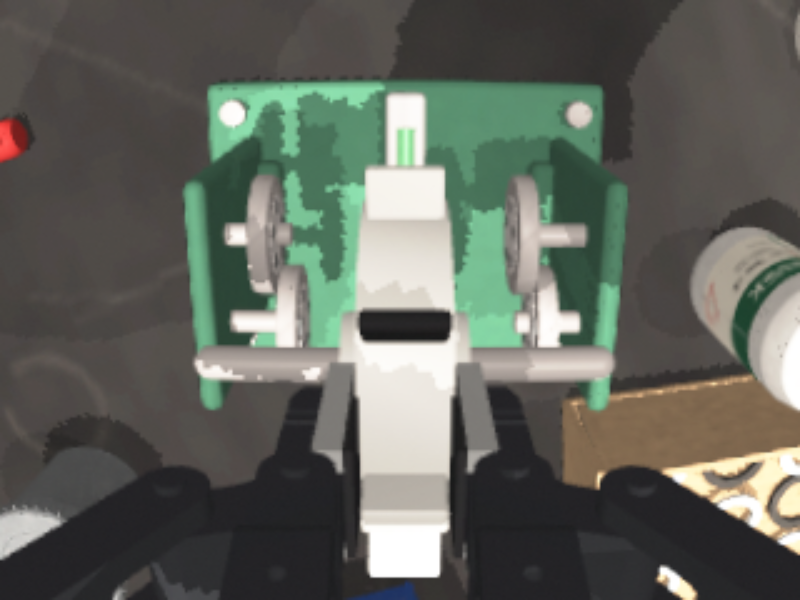

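```bash
python3 - <<'E'
from h import *
s=dict(arm.read_state()); q=s['ee_rot']; X=R.from_quat(q).apply([1,0,0])
for P,c,row in(([539.57,200.57,201.3],[538.5,200.5,90],180),([538.45,200.37,152.29],[538.4,200.4,134.7],230)):
    t=dict(s,position=np.array(P))
    f=np.arange(-40,60); r=[wproj(t,np.array(c)+48*(np.sin(np.radians(a))*X+[0,0,np.cos(np.radians(a))]))[1] for a in f]
    e=wproj(t,c); print(f[np.argmin(abs(np.array(r)-row))],'axis row',(e[1]-100)*2.5)
E
```

```text
31 axis row 243.85768912295669
32 axis row 362.13039055034835
```

The black paddle reads 31° before the grip and 32° after, so the wheel did not turn. It is held 45 mm above the seat with the spindle level. Handing in.

```bash
python3 -c "
from bench import arm
print(arm.job_done())"
```

```text
the job is handed in; nothing more can be done
None
```

I handed the job in at about 27 s with the wheel seated, flicked, run down and gripped again without turning, now held about 45 mm above its seat with the spindle level; the flick's speed was not measured and the hand-in gave no verdict.

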